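Clamp a stone slab in the lapping jig

TASK

With the fingertips, push the stone slab along its channel in the jig until it is fully home against the stop, while the toggle clamp is still open; then push the clamp's handle over past center so that it snaps shut and its rubber foot holds the slab down. Do not lift the slab or pick anything up, leave the bottle, ring and cup where they are, and finish clear of everything.

Things in the scene. Friction and masses are not known exactly. Their poses are not given: they have to be found in the camera images.
- jig: Fixed jig: flat metal plate, painted, 300 x 100 x 12 mm on the work surface, its x from -180 to +120 mm. Origin on the work surface, on the channel's centre line, straight below the stop's face. Its x axis (level) is the direction in which the slab is pushed home; z is up. The clamp's two fixed cheeks stand at x +17 to +53 mm, y within 30 mm, up to 62 mm above the work surface.
- stop_face (a point): Point on the stop's face, on the centre line of the channel, at jig x = 0, 23 mm above the work surface. The stop is a steel bar across the channel, jig x 0 to +14 mm, its top 28 mm above the work surface. The channel, 64 mm wide and open at its -x end, lies between two rails (jig x -170 to 0, tops 22 mm above the work surface). Axes as the jig's.
- slab_center (a point): Centre of the loose stone slab, 90 long (along the channel) x 60 wide x 22 mm thick, about 0.3 kg, lying in the channel on the jig's plate, so its top is 34 mm above the work surface. Its own x axis lies along the channel. Fully home, its centre is at jig x = -45 mm; it starts 40 to 70 mm short of that.
- clamp (a joint): Angle of the toggle clamp (rad), one rigid lever of handle and arm. 0 = open, the stable start: handle leans 0.8 rad from upright to the jig's +x, arm raised to about 125 mm over the stop. About 1.2 = shut: arm level, rubber foot on the slab 30 mm from the stop, handle leans 0.4 rad to -x. A spring drives it away from its centre, 0.6, to either side, so past the centre it snaps shut by itself.
- clamp_pivot (a point): Pivot of the clamp: hinge line along the jig's y, at jig x = +35 mm, 55 mm above the work surface. Axes as the jig's.
- handle_end (a point): Centre of the round end of the clamp's black handle (round bar 18 mm thick over its outer 50 mm), 85 mm from the pivot. Open: at jig x = +96 mm, 114 mm above the work surface; it rises to 140 mm when upright. To flip the clamp, push here from behind, towards the jig's -x; it takes about 9 N.
- bottle: Bystander: white plastic bottle, 60 mm diameter, 140 mm high, origin at its underside; stands loose.
- ring: Bystander: heavy steel ring, 90 mm outer diameter, 30 mm high, origin at its underside; lies loose.
- pot: Bystander: small steel cup, 70 mm diameter, 60 mm high, origin at its underside; stands loose.
Not all that is in view belongs to the job. What is shaped like the part that bears slab_center but green or yellow is not meant.

How it is judged:
By the outcome, as a careful person would: the job done as asked, in the order asked, and still so for the second after the job is handed in, with the robot touching nothing.
It also fails if it takes over 51 s, if anything falls off the work surface, if the arm or the gripper's body presses on something with over 40 N, if the wrist force passes 120 N, or if a joint passes its speed limit or range.

ROBOT

A 6-joint arm with a two-finger parallel gripper is mounted at the origin on the work surface. World frame = base frame: x ahead of the robot, y to its left, z up, the work surface at z = 0. Lengths are in m, angles in rad, forces in N, time in s.
With the tool pointing down it reaches from about 0.35 to 1 m from the base axis. Payload 7.1 kg.
Tool frame: the origin (TCP) lies midway between the tips of the shut fingers; the grasp point (between the pads) lies 19 mm behind it; y points along the fingers, z is the direction in which the jaws open and shut, and the axes are right-handed (so a half turn about y gives the same grasp; the last joint's range is limited). The gripper opens to 85 mm and grips with 20 to 120 N. Pads are 22 mm wide; open, the fingers measure 114 mm over their backs; the gripper's body (76 mm by 85 mm) begins 54 mm behind the grasp point. The pads swing forward as they close: fully open they stand 13 mm farther back than shut.
Start: joints at [1.279, 0.423, 1.63, -0, 1.089, -0.019], TCP at [0.168, 0.602, 0.231] pointing down, gripper open.
Joint ranges: [-3, 3], [-0.9, 2.11], [0.09, 2.58], [-1.31, 4.45], [0.11, 2.69], [-2.54, 2.54]. Speed limits (rad/s): [2.39, 2.39, 3.01, 3.14, 3.14, 3.14].

INTERFACE

Orientations are given as a unit quaternion [x, y, z, w].
In Python, from rig import arm, solver, cams gives the robot as it stands. Calls block until the motion is done:
- arm.goto(position, orientation): joint-space move of the TCP to a pose.
- arm.move_straight(position, rot=None, rate=0.15, max_force=None): straight line of the TCP; rot=None keeps the orientation; rate is the mean speed in m/s. With max_force (N) it stops when the force on the tool has changed by that much, and returns True; else False.
- arm.goto_joints(angles): joint-space move.
- arm.move_gripper(opening, squeeze=None): finger opening in m; squeeze is the grip in N (None keeps the last); returns when the fingers have stopped.
- arm.sleep(seconds).
- solver.solve_ik(position, orientation): joint angles nearest the present ones, or None.
- cams.snapshot(name): name is "side" or "top"; returns a dict with "color" (480x640x3 uint8, blue, green, red), "camera_matrix" (3x3 intrinsics, pixels), "R" (3x3) and "t" (3): a world point X has camera coordinates R X + t. Camera axes: x right, y down, z forward; pixel columns grow to the right and rows downward; lengths in m; the calibration is good to about 2 mm. A picture is of the moment at which its call begins. There is no depth.
A pose or a line that the arm cannot do raises arm.Unreachable and nothing moves.
- arm.hand_in(): hands the job in, once; it reports no verdict.
Readings, each from a call of its own:
- arm.current_clock(): time.
- arm.current_joint_pos(): joint angles.
- arm.current_dq(): joint speeds.
- arm.current_joint_torque(): joint torques, N m.
- arm.current_tcp_pos(): TCP position.
- arm.current_orientation(): TCP orientation.
- arm.current_wrist_force(): force on the tool from outside, world axes, zero at the start.
- arm.current_moment(): the same for the moment, N m.
- arm.current_width(): finger opening in m.
Only numpy, scipy, OpenCV 4.12 (cv2) and the standard library are available. Lean on these libraries where they do the work, as an engineer would, in place of code of your own. Each camera call takes 0.05 s, during which the arm holds its last target. There are 200 camera calls.

## Working session

There is one attempt and no reset: what is moved stays moved. The work goes in short steps, each a Python script; the robot and the scene stay as the last script left them, time stands still between calls to the robot, and variables do not carry over. Pictures are saved under pics/ and viewed, about 8 in all and at most 12, crops included, and the job is handed in when it is done.

```bash
ls; mkdir -p pics; python3 - <<'E'
from rig import arm, solver, cams
import cv2,numpy as np
for n in("top","side"):
    s=cams.snapshot(n); cv2.imwrite(f"pics/{n}0.png",s["color"])
    print(n,s["camera_matrix"].tolist(),np.round(s["R"],4).tolist(),np.round(s["t"],4).tolist())
    np.savez(f"{n}0.npz",**s)
print(arm.current_orientation(),arm.current_clock())
E
```

```text
pics
top [[450.33255141448706, 0.0, 317.9453710107739], [0.0, 450.33255141448706, 238.2232339095274], [0.0, 0.0, 1.0]] [[0.0158, -0.9999, -0.0071], [-0.9956, -0.015, -0.0926], [0.0925, 0.0086, -0.9957]] [-0.0208, 0.5942, 1.0617]
side [[584.7786633152773, 0.0, 313.9474812566346], [0.0, 584.7786633152773, 245.56039955735343], [0.0, 0.0, 1.0]] [[0.732, -0.6812, -0.0129], [-0.3913, -0.4049, -0.8264], [0.5577, 0.61, -0.563]] [-0.4287, 0.2849, 1.3432]
[ 0.7010188  -0.09621516  0.09606925 -0.70006141] 0.1
```

View pics/top0.png

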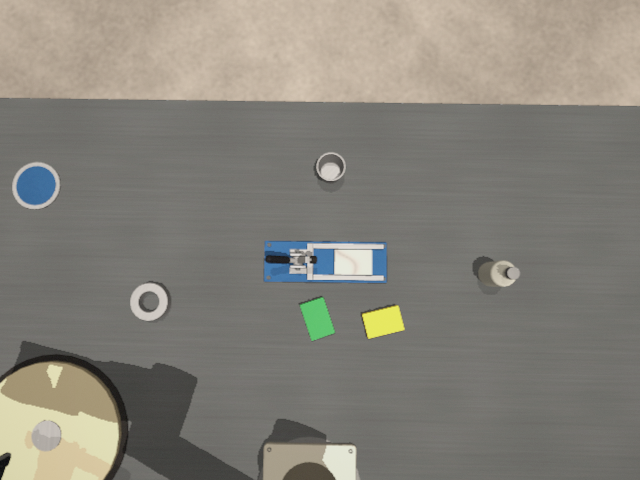

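View pics/side0.png

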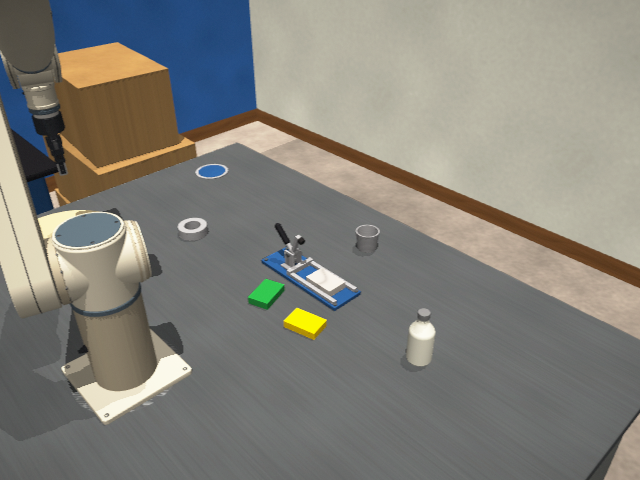

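Top view: the jig is at cols 264–387, rows 241–283, with its handle end at about (268,259), so jig +x points left in the image (about world +y). The white slab is at about (353,262). The green and yellow blocks are decoys. The cup is at (330,167), the ring at (149,302) and the bottle at (500,273). The side view agrees and shows the clamp open.

```bash
cat > h.py <<'E'
import cv2,numpy as np
from scipy.spatial.transform import Rotation as Ro
def ray(s,uv,z):
    uv=np.atleast_2d(uv).astype(float); K,R,t=s["camera_matrix"],s["R"],s["t"]
    d=np.c_[uv,np.ones(len(uv))]@np.linalg.inv(K).T@R; c=-R.T@t
    return c+d*((z-c[2])/d[:,2])[:,None]
def proj(s,X):
    p=(np.atleast_2d(X)@s["R"].T+s["t"])@s["camera_matrix"].T; return p[:,:2]/p[:,2:]
def blob(m,near):
    n,l,st,c=cv2.connectedComponentsWithStats(m.astype(np.uint8))
    i=1+np.argmin(np.linalg.norm(c[1:]-near,axis=1)-1e-3*st[1:,4]); return l==i
def measure(s,win=(255,395,232,292)):
    hsv=cv2.cvtColor(s["color"],cv2.COLOR_BGR2HSV); w=np.zeros(hsv.shape[:2],bool)
    w[win[2]:win[3],win[0]:win[1]]=1
    blue=w&(hsv[...,0]>95)&(hsv[...,0]<130)&(hsv[...,1]>120)&(hsv[...,2]>60)
    v,u=np.nonzero(blue); P=ray(s,np.c_[u,v],.012)
    (c,sz,a)=cv2.minAreaRect((P[:,:2]*1000).astype(np.float32)); b=cv2.boxPoints((c,sz,a))
    e=[b[1]-b[0],b[2]-b[1]]; e=max(e,key=np.linalg.norm); e=e/np.linalg.norm(e); e*=np.sign(e[1])
    c=np.array(c)/1000; o=c+.03*e   # plate centre at jig x=-30 mm
    return c,sz,e,o,hsv,w
E
python3 - <<'E'
from h import *
s=dict(np.load("top0.npz")); c,sz,e,o,hsv,w=measure(s)
print("plate",c,sz,"ax",e,"yaw",np.arctan2(e[1],e[0]),"origin",o)
n=np.array([-e[1],e[0]])
J=lambda x,y,z:np.r_[o+x*e+y*n,z]
print("cup/jig pts px",{k:proj(s,J(*v))[0].round(1).tolist() for k,v in dict(handle=(.096,0,.114),c1=(.12,.05,.012),c2=(-.18,-.05,.012),stop=(0,0,.028)).items()})
t=dict(np.load("side0.npz"))
for k,v in dict(handle=(.096,0,.114),c1=(.12,.05,.012),c2=(-.18,-.05,.012),stop=(0,0,.028)).items(): print("side",k,proj(t,J(*v))[0].round(1))
# slab: white, between rails (|jig y|<27mm at z=.034), x<-2mm
v,u=np.nonzero(w); P=ray(s,np.c_[u,v],.034)[:,:2]-o; x,y=P@e,P@n
H=hsv[v,u]; ok=(abs(y)<.02)&(x<-.002)
for xi in np.arange(-.175,0,.004):
    k=ok&(abs(x-xi)<.002)
    print(round(xi*1000),H[k].mean(0).round().astype(int).tolist(),end="; ")
big=lambda s,a:cv2.resize(s["color"][a[2]:a[3],a[0]:a[1]],None,fx=5,fy=5,interpolation=cv2.INTER_CUBIC)
cv2.imwrite("pics/crop0.png",big(s,(250,400,225,300)))
from rig import arm,solver
print(); print(Ro.from_quat(arm.current_orientation()).as_matrix().round(2))
for sg in(1,-1):
    zt=np.r_[n*sg,0]; yt=np.array([0,0,-1.]); R=np.c_[np.cross(yt,zt),yt,zt]; q=Ro.from_matrix(R).as_quat()
    for p in(J(-.2,0,.023),J(-.19,0,.2),J(.15,0,.1),J(.04,0,.1)): print(sg,q.round(3),solver.solve_ik(p,q))
E
```

```text
plate [ 0.53951288 -0.02966966] (98.83352661132812, 297.3976135253906) ax [-0.00407835  0.9999917 ] yaw 1.5748748 origin [5.39390528e-01 3.30089122e-04]
cup/jig pts px {'handle': [268.6, 258.8], 'c1': [263.2, 281.2], 'c2': [386.5, 241.6], 'stop': [312.6, 260.9]}
side handle [277.8 224.4]
side c1 [260.8 257.7]
side c2 [361.  289.4]
side stop [301.6 263.7]
-175 [105, 134, 156]; -171 [105, 149, 169]; -167 [105, 150, 168]; -163 [105, 150, 168]; -159 [105, 150, 168]; -155 [105, 150, 168]; -151 [105, 150, 168]; -147 [105, 150, 168]; -143 [105, 96, 177]; -139 [37, 10, 224]; -135 [30, 13, 231]; -131 [31, 13, 231]; -127 [31, 13, 232]; -123 [32, 13, 232]; -119 [31, 13, 231]; -115 [30, 14, 231]; -111 [28, 15, 231]; -107 [25, 17, 231]; -103 [23, 19, 227]; -99 [22, 20, 226]; -95 [22, 19, 229]; -91 [25, 17, 229]; -87 [26, 16, 230]; -83 [27, 16, 230]; -79 [28, 16, 230]; -75 [28, 16, 230]; -71 [29, 16, 230]; -67 [29, 16, 230]; -63 [30, 15, 231]; -59 [31, 15, 232]; -55 [29, 14, 227]; -51 [30, 24, 171]; -47 [105, 151, 158]; -43 [105, 150, 171]; -39 [105, 149, 170]; -35 [105, 150, 170]; -31 [105, 150, 
[... 189 characters left out ...]
6]
 [-0.   -1.   -0.  ]]
1 [ 0.499  0.501 -0.501 -0.499] None
1 [ 0.499  0.501 -0.501 -0.499] None
1 [ 0.499  0.501 -0.501 -0.499] None
1 [ 0.499  0.501 -0.501 -0.499] None
-1 [ 0.501 -0.499  0.499 -0.501] [-3.74705015e-01  6.59450636e-01  1.83435252e+00 -4.44089210e-16
  6.47789500e-01 -3.78783342e-01]
-1 [ 0.501 -0.499  0.499 -0.501] [-3.58468858e-01  3.85361847e-01  1.77273162e+00 -4.44089210e-16
  9.83499185e-01 -3.62547185e-01]
-1 [ 0.501 -0.499  0.499 -0.501] [ 2.50821663e-01  5.13991314e-01  1.85645292e+00 -4.44089210e-16
  7.71148425e-01  2.46743337e-01]
-1 [ 0.501 -0.499  0.499 -0.501] [ 5.26438299e-02  4.93019444e-01  1.89790249e+00 -4.44089210e-16
  7.50670719e-01  4.85655032e-02]
```

View pics/crop0.png

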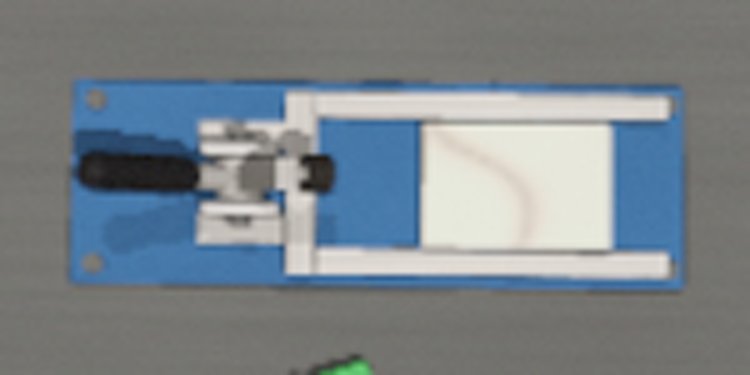

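The crop shows the slab between jig x of about -142 and -51 mm, so it is about 52 mm short of home. The clamp is open, with its handle end at image-left. The channel ahead of the slab is clear. Pushing the slab now.

```bash
cat >> h.py <<'E'
O=np.array([.53939,.00033]); E_=np.array([-.00408,.99999]); N_=np.array([-E_[1],E_[0]])
J=lambda x,y,z:np.r_[O+x*E_+y*N_,z]
inJ=lambda p:np.round([(p[:2]-O)@E_*1000,(p[:2]-O)@N_*1000,p[2]*1000],1)
yt=np.array([0,0,-1.]); zt=np.r_[-N_,0]; Q=Ro.from_matrix(np.c_[np.cross(yt,zt),yt,zt]).as_quat()
E
python3 - <<'E'
from h import *
from rig import arm,cams
arm.goto(J(-.175,0,.2),Q)
arm.move_gripper(0,60)
print(arm.current_clock(),arm.current_width(),inJ(arm.current_tcp_pos()),arm.current_wrist_force())
print("down",arm.move_straight(J(-.175,0,.023),rate=.12,max_force=10),inJ(arm.current_tcp_pos()))
print("near",arm.move_straight(J(-.125,0,.023),rate=.05,max_force=15),inJ(arm.current_tcp_pos()),arm.current_wrist_force())
print("home",arm.move_straight(J(-.092,0,.023),rate=.02,max_force=15),inJ(arm.current_tcp_pos()),arm.current_wrist_force(),arm.current_clock())
s=cams.snapshot("top"); np.savez("top1.npz",**s)
t=cams.snapshot("side")
cv2.imwrite("pics/c1.png",np.hstack([cv2.resize(s["color"][215:305,250:400],(400,240)),cv2.resize(t["color"][200:320,240:390],(400,320))[:240]]))
E
```

```text
3.8917 -0.00012691677669 [-175.    0.  200.] [ 0.13794122 -0.76454996 -0.79181668]
down False [-175.2   -0.5   23.7]
near False [-124.9    0.2   22.9] [ 0.04589057 -1.41033785 -0.65402602]
home True [-1.013e+02 -1.000e-01  2.300e+01] [-0.6348261  -4.58430752  2.17614545] 7.8083
```

View pics/c1.png

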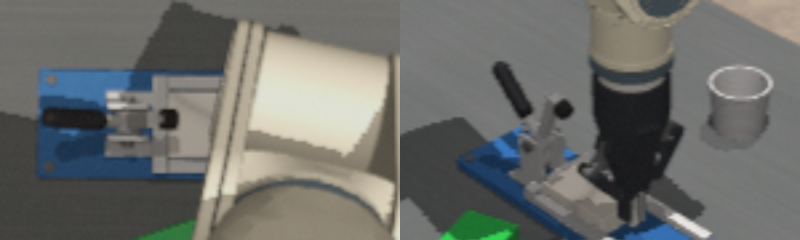

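The slab now reaches the stop bar, and the push ended at TCP jig x = -101.3 mm (expected about -101). I'll press once more to confirm, retract, and check from above.

```bash
python3 - <<'E'
from h import *
from rig import arm,cams
print("again",arm.move_straight(J(-.09,0,.023),rate=.015,max_force=20),inJ(arm.current_tcp_pos()),arm.current_wrist_force())
arm.move_straight(J(-.125,0,.023),rate=.08)
arm.move_straight(J(-.125,0,.23),rate=.2)
arm.goto(J(.17,0,.23),Q)
s=cams.snapshot("top"); np.savez("top2.npz",**s)
v,u=np.mgrid[232:292,255:395].reshape(2,-1); P=ray(s,np.c_[u,v],.034)[:,:2]-O; x,y=P@E_,P@N_
S=cv2.cvtColor(s["color"],cv2.COLOR_BGR2HSV)[v,u,1]; ok=abs(y)<.02
print([(round(a*1000),int(S[ok&(abs(x-a)<.0015)].mean())) for a in np.arange(-.1,.012,.003)])
t=cams.snapshot("side")
cv2.imwrite("pics/c2.png",np.hstack([cv2.resize(s["color"][215:305,250:400],(400,240)),cv2.resize(t["color"][200:290,240:390],(400,240))]))
print(arm.current_clock())
E
```

```text
again True [-101.3   -0.    22.8] [ 0.24487987 -4.36731044  2.89965649]
[(-100, 151), (-97, 151), (-94, 151), (-91, 99), (-88, 11), (-85, 14), (-82, 14), (-79, 14), (-76, 14), (-73, 14), (-70, 14), (-67, 14), (-64, 14), (-61, 15), (-58, 15), (-55, 18), (-52, 20), (-49, 21), (-46, 21), (-43, 19), (-40, 18), (-37, 17), (-34, 17), (-31, 17), (-28, 17), (-25, 17), (-22, 17), (-19, 16), (-16, 16), (-13, 16), (-10, 17), (-7, 25), (-4, 26), (-1, 26), (2, 27), (5, 20), (8, 16), (11, 14)]
11.1167
```

View pics/c2.png

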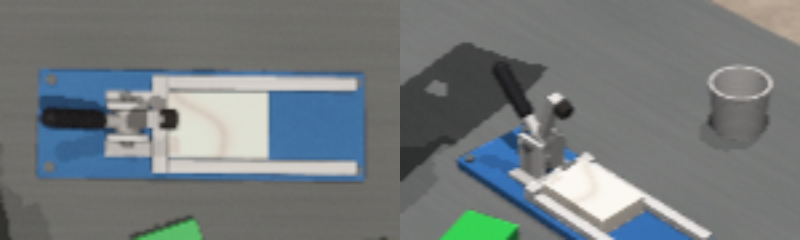

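The slab is home: its rear edge is at about -90 mm in the top view and it sits against the stop bar, with the clamp still open. Next, the handle.

```bash
python3 - <<'E'
from h import *
from rig import arm,cams
arm.goto(J(.15,0,.2),Q); arm.move_straight(J(.15,0,.1),rate=.12)
for x in(.1,.085,.075,.065,.055):
    r=arm.move_straight(J(x,0,.1),rate=.05,max_force=35); print(x,r,inJ(arm.current_tcp_pos()),arm.current_wrist_force().round(1))
    if r: break
s=cams.snapshot("top");t=cams.snapshot("side")
cv2.imwrite("pics/c3.png",np.hstack([cv2.resize(s["color"][215:305,250:400],(400,240)),cv2.resize(t["color"][200:290,240:390],(400,240))]))
print(arm.current_clock())
E
```

```text
0.1 False [100.8  -1.5 101. ] [1.1 8.8 3.4]
0.085 False [ 84.8  -0.6 100.3] [1.6 3.1 0.8]
0.075 False [74.5  0.6 99.6] [-0.9  0.9  0.2]
0.065 False [64.6  0.2 99.9] [ 0.1 -0.5 -0.9]
0.055 False [ 54.6  -0.  100. ] [ 0.3 -0.4 -0.3]
15.1167
```

View pics/c3.png

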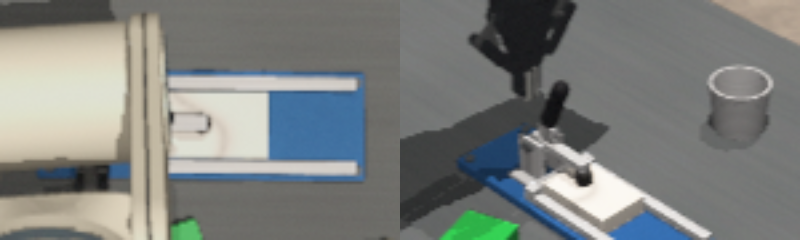

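The clamp has snapped shut: its arm is level with the foot on the slab, and the handle leans to -x away from the fingers. I'll retract and do the final check.

```bash
python3 - <<'E'
from h import *
from rig import arm,cams
arm.move_straight(J(.13,0,.1),rate=.12); arm.move_straight(J(.13,0,.25),rate=.2)
arm.goto_joints([1.279,.423,1.63,0,1.089,-.019]); arm.sleep(.5)
s=cams.snapshot("top");t=cams.snapshot("side"); a=dict(np.load("top0.npz"))
v,u=np.mgrid[232:292,255:395].reshape(2,-1); P=ray(s,np.c_[u,v],.034)[:,:2]-O; x,y=P@E_,P@N_
S=cv2.cvtColor(s["color"],cv2.COLOR_BGR2HSV)[v,u,1]; ok=abs(y)<.02
print([(round(b*1000),int(S[ok&(abs(x-b)<.001)].mean())) for b in np.arange(-.096,-.083,.002)])
for n,(c,r) in dict(cup=(330,167),ring=(149,302),bottle=(500,273)).items():
    print(n,np.abs(s["color"][r-25:r+25,c-28:c+28].astype(int)-a["color"][r-25:r+25,c-28:c+28]).max())
print(inJ(arm.current_tcp_pos()),arm.current_wrist_force().round(1),arm.current_clock())
cv2.imwrite("pics/c4.png",np.hstack([cv2.resize(s["color"][215:305,250:400],(400,240)),cv2.resize(t["color"][200:290,240:390],(400,240))]))
E
```

```text
<stdin>:8: RuntimeWarning: Mean of empty slice.
  ret = ret.dtype.type(ret / rcount)
Traceback (most recent call last):
ValueError: cannot convert float NaN to integer
```

```bash
python3 - <<'E'
from h import *
from rig import arm,cams
s=cams.snapshot("top");t=cams.snapshot("side"); a=dict(np.load("top0.npz")); b2=dict(np.load("top2.npz"))
v,u=np.mgrid[232:292,255:395].reshape(2,-1); P=ray(s,np.c_[u,v],.034)[:,:2]-O; x,y=P@E_,P@N_
ok=abs(y)<.02
for q in(b2,s):
    S=cv2.cvtColor(q["color"],cv2.COLOR_BGR2HSV)[v,u,1]
    print([(round(b*1000),int(S[ok&(abs(x-b)<.0015)].mean())) for b in np.arange(-.097,-.083,.003)])
for n,(c,r) in dict(cup=(330,167),ring=(149,302),bottle=(500,273)).items():
    d=np.abs(s["color"][r-25:r+25,c-28:c+28].astype(int)-a["color"][r-25:r+25,c-28:c+28]); print(n,d.max(),d.mean().round(2))
print(inJ(arm.current_tcp_pos()),arm.current_wrist_force().round(1),arm.current_clock())
cv2.imwrite("pics/c4.png",np.hstack([cv2.resize(s["color"][215:305,250:400],(400,240)),cv2.resize(t["color"][200:290,240:390],(400,240))]))
E
```

```text
[(-97, 151), (-94, 151), (-91, 99), (-88, 11), (-85, 14)]
[(-97, 149), (-94, 148), (-91, 98), (-88, 11), (-85, 13)]
cup 6 0.92
ring 6 0.87
bottle 5 0.95
[602.9 368.7 231.3] [-0.3  0.4  0. ] 19.6417
```

View pics/c4.png

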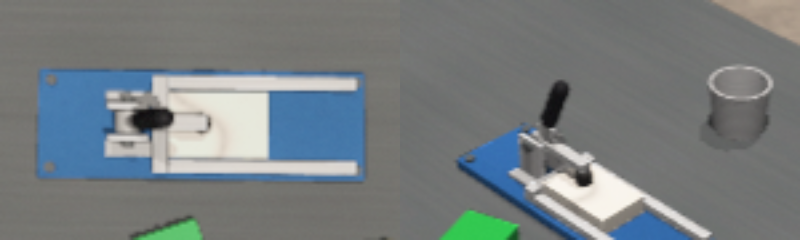

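The slab is still home, the clamp is shut with its foot on the slab, the bystanders haven't moved, and the robot is clear.

```bash
python3 -c "
from rig import arm
arm.hand_in(); print(arm.current_clock())"
```

```text
the job is handed in; nothing more can be done
the job is handed in; nothing more can be done
```

The slab is fully home against the stop, the clamp is shut on it, and the job is handed in at about 19.6 s of the 51 s allowed.

**What I did:** With shut fingertips I pushed the slab about 52 mm along the channel while the clamp was open. I then pushed the handle from behind until it snapped shut, and moved the arm back to its start pose.

**Checks:**
- **Slab position:** Two separate pushes both stopped at the same place, TCP at jig x = -101.3 mm, where I expected about -101. The top view puts the slab's rear edge at about -90 mm, and it was unchanged after clamping.
- **Clamp:** The last picture shows the arm level, the foot on the slab and the handle leaning to -x. I judged this by eye and did not measure the clamp's angle or holding force.
- **Bystanders:** The image areas around the cup, ring and bottle differ from the start only by noise.
- **Forces:** Each push had a force stop set. The handle push read at most about 9 N between steps, and the wrist force was near zero at the end.

**What went wrong:** One check script failed on an empty pixel bin after the arm had retracted. I reran it with wider bins, and nothing moved because of it.

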